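# Set the bearing play of a fan gear head with its knurled end cap

### The job

Loosen the small red vent cap on the green fan gear head by a quarter turn or a little more so that air can escape, then screw the brass knurled end cap down until it bottoms out, and back it off a quarter turn to set the bearing play. Finish while still gripping the brass cap at that setting, so that it can be locked; do not let go of it. Leave the vent cap loosened, and do not push the parts and tools on the bench around.

Things in the scene. Friction and masses are not known exactly. Their poses are not given: they have to be found in the camera images.
- gear_head: Dark green round fan gear head, fixed to the bench: foot flange 176 mm across, drum 150 mm across, flat top 70 mm above the bench, with four white ticks a quarter turn apart around the brass cap. A 56 mm wide, 56 mm high grease chamber sticks out along its +y to 140 mm from the axis. Origin: on the drum's axis at bench level; z up. The brass cap is on the axis; the red vent cap is on the chamber's top, 110 mm along +y. Position and yaw differ from start to start.
- knurled_cap: Brass knurled end cap, a cylinder 44 mm across and 32 mm tall, upright on a short neck. Origin: centre of its underside, 80 mm above the bench when bottomed out; z up along its axis. A black line on its top runs from the axis along its own +x. It has a right-hand thread: clockwise from above screws it down, 3 mm per turn, and it stays on its thread. When bottomed out its black line points along the gear head's +x tick.
- cap_grip (a point): Point on the brass cap's axis, 22 mm above its underside and 10 mm below its top: a good height to grip it.
- cap_turn (a joint): Rotation of the brass cap, rad: 0 = bottomed out against a hard stop, grows as it is unscrewed (counter-clockwise from above), up to 4.0. It starts 1.9 to 3.3 rad from the bottom, turns with about 0.1 N m of friction and stays where it is left.
- vent_grip (a point): Point on the red vent cap's upright axis, 18 mm above its underside, 10 mm below its top and 84 mm above the bench. The vent cap is a red ribbed cylinder 28 mm across and 28 mm tall with a white line on its top; it does not rise as it turns.
- vent_turn (a joint): Rotation of the red vent cap, rad: 0 = closed, grows as it is loosened (counter-clockwise from above), hard stop at 2.2. It starts at 0 to 0.15, turns with about 0.05 N m of friction and stays where it is left.
- bearing: Bystander: loose steel ball bearing, a ring 42 mm across, 12 mm high, lying by the gear head. Origin: centre of its underside.
- screwdriver: Bystander: loose screwdriver 170 mm long lying by the gear head on the side away from the vent. Its x axis runs along it.
- spacer: Bystander: loose copper spacer ring, 34 mm across, 10 mm high, lying by the gear head. Origin: centre of its underside.
- oil_bottle: Bystander: amber bottle, 52 mm across, 130 mm tall, on the left of the bench. Origin: centre of its underside.
- wrench: Bystander: loose wrench 180 mm long on the left of the bench.
- screw_jar: Bystander: jar with a blue lid, 68 mm across, 75 mm tall, on the right of the bench. Origin: centre of its underside.
- fan_hub: Bystander: aluminium fan hub, 90 mm across, 46 mm high, on the right of the bench. Origin: centre of its underside.
There are look-alikes about, which are no part of the job. Leave any purple look-alike of the gear_head alone.

How it is judged:
On the way, in this order (a step that is already met when the one before it is completed fails the run):
1. the red vent cap is loosened to at least 1.2 rad (value of joint vent_turn above 1.2 rad), for 0.2 s.
2. the brass cap is bottomed out (within 0.06 rad of its stop), with the vent loose (value of joint cap_turn below 0.06 rad and value of joint vent_turn above 1.2 rad), for 0.2 s.
3. the brass cap is backed off a quarter turn, within 0.3 rad, in the gripper (value of joint cap_turn between 1.27 and 1.87 rad and contact force between the fingers and knurled_cap above 2 N), for 0.2 s.
At the end, for the whole second after the job is handed in: The brass cap stands still, 1.57 +- 0.3 rad (a quarter turn) off its bottom stop, and the fingers grip it with more than 2 N; the red vent cap is still at least 1.2 rad loose (all of step 3 and velocity of joint cap_turn between -0.05 and 0.05 rad/s and value of joint vent_turn above 1.2 rad); the arm keeps its last pose, push and grip.
It fails at once if a bystander on the bench is moved by more than 25 mm (distance of any of bearing, screwdriver, spacer, oil_bottle, wrench, screw_jar, fan_hub from where it was at the start of the episode above 0.025 m).
It also fails if it takes over 61 s, if anything falls off the work surface, if the arm or the gripper's body presses on something with over 40 N, if the wrist force passes 120 N, or if a joint passes its speed limit or range.

### The arm

A 6-joint arm with a two-finger parallel gripper is mounted at the origin on the work surface. World frame = base frame: x ahead of the robot, y to its left, z up, the work surface at z = 0. Lengths are in m, angles in rad, forces in N, time in s.
With the tool pointing down it reaches from about 0.35 to 0.925 m from the base axis. Payload 6.4 kg.
Tool frame: the origin (TCP) lies on the centre line of the jaws, within the pads' length; the fingertips stand 17 mm ahead of it and the grasp point (between the pads) lies 2 mm behind it (arm.finger_overhang is the distance from the TCP to the fingertips, in m); x points along the fingers, z is the direction in which the jaws open and shut, and the axes are right-handed (so a half turn about x gives the same grasp; the last joint's range is limited). The gripper opens to 85 mm and grips with 20 to 120 N. Pads are 22 mm wide; open, the fingers measure 114 mm over their backs; the gripper's body (76 mm by 85 mm) begins 54 mm behind the grasp point. The pads swing forward as they close: fully open they stand 13 mm farther back than shut.
Start: joints at [1.114, 0.245, 1.558, -0, 1.339, -0.174], TCP at [0.181, 0.624, 0.218] pointing down, gripper open.
Joint ranges: [-3.13, 3.13], [-1.02, 2.26], [0.13, 2.54], [-0.95, 4.09], [0.21, 2.88], [-2.74, 2.74]. Speed limits (rad/s): [2.57, 2.57, 3.14, 3.14, 3.14, 3.14].

### API

Orientations are given as a rotation vector (axis times angle).
In Python, from workcell import monitor, vision, arm gives the robot as it stands.
- The arm moves only by the tool drive_tool, never from a script. Its argument "motion" is a list of rows, each a list of 7 numbers: the turn, a rotation vector about the world's x, y, z in rad, then the shift along the world's x, y, z in m, then the finger opening in m, from 0 to 0.0854. A call has 1 to 10 rows; each row is the pose to reach, as a shift and turn from the pose commanded when the call began; what a row does not reach only later rows make up. A row lasts 1/12 s, in which the tool goes at most 41.7 mm and 7.16 degrees, less where a joint would pass 70% of its speed; a pose out of reach is approached as far as the arm can. A call with a gripper value outside its range is refused whole. The fingers move at their own pace and stop on an object; the grip force is fixed at half the most. Time passes only in rows, so rows that repeat a pose let the fingers close. It gives the time, the measured TCP pose, the force and the opening at its end, in the units of the state.
- monitor.read_state(): the state, without advancing time (a new reading comes with each control period).
- vision.snapshot(name): name is "side" or "top"; returns the picture (420x560x3 uint8, red, green, blue); there is no depth.
- vision.calibration(name): a dict with "camera_matrix" (3x3 intrinsics, pixels), "R" (3x3) and "t" (3): a world point X has camera coordinates R X + t. Camera axes: x right, y down, z forward; pixel columns grow to the right and rows downward; lengths in m; the calibration is good to about 2 mm. A picture is of the moment at which its call begins. calibration takes no time and is no camera call.
- arm.finish_job(): hands the job in, once; it reports no verdict.
The state is a dict: "clock": time; "qpos": joint angles; "qd": joint speeds; "effort": joint torques, N m; "tcp_pos": TCP position; "tool_rot": TCP orientation; "wrist_force": force on the tool from outside, world axes, zero at the start; "ft_torque": the same for the moment, N m; "gripper_width": finger opening in m.
Only numpy, scipy, OpenCV 4.12 (cv2) and the standard library are available. Lean on these libraries where they do the work, as an engineer would, in place of code of your own. Each camera call takes 0.05 s, during which the arm holds its last target.

## Working session

There is one attempt and no reset: what is moved stays moved. The work goes in short steps, Python scripts to look and compute and a tool call to move; the robot and the scene stay as the last step left them, time stands still between calls to the robot, and variables do not carry over. Pictures are saved under pics/ and viewed, and the job is handed in when it is done.

Besides the shell and the picture viewer there is one more tool, called as a command line: name --pt "numbers of a row" for each row, then --argument value for the rest. drive_tool: Moves the arm, as the interface text tells. Its arguments: {"type":"object","properties":{"motion":{"type":"array"}},"required":["motion"]}

```bash
ls; mkdir -p pics
python3 - <<'E'
from workcell import monitor, vision, arm
import cv2
s=monitor.read_state()
for k,v in s.items(): print(k,v)
for n in("side","top"):
    cv2.imwrite(f"pics/{n}0.png",vision.snapshot(n)[:,:,::-1]); print(n,vision.calibration(n))
E
```

```text
pics
clock 0.0
qpos [ 1.11390779e+00  2.45823603e-01  1.55905145e+00 -5.04037141e-06
  1.33869371e+00 -1.74122089e-01]
qd [ 0.00156829  0.00016901 -0.00090365  0.00082639 -0.00051831 -0.00048045]
effort [ 6.35213528e-04 -4.29520047e+01 -3.26124251e+01 -1.04176245e-04
  5.41502028e-03 -2.74561233e-05]
tcp_pos [0.18110012 0.62363898 0.21725413]
tool_rot [-0.99942348  1.33160502  0.99792793]
wrist_force [ 0.12460372 -0.3578246   0.38501449]
ft_torque [-0.06362319 -0.01179986  0.03098127]
gripper_width 0.08538758067776653
side {'camera_matrix': array([[433.50201883,   0.        , 278.49815249],
       [  0.        , 433.50201883, 208.37426319],
       [  0.        ,   0.        ,   1.        ]]), 'R': array([[ 0.90376338, -0.42792534,  0.0095742 ],
       [-0.26294651, -0.57270567, -0.77644533],
       [ 0.33774383,  0.69920535, -0.63011189]]), 't': array([-0.44811298,  0.21094251,  1.01388661])}
top {'camera_matrix': array([[479.41818761,   0.        , 284.39609317],
       [  0.        , 479.41818761, 209.25796032],
       [  0.        ,   0.        ,   1.        ]]), 'R': array([[ 2.53662440e-03, -9.99996566e-01, -6.59048255e-04],
       [-9.97962358e-01, -2.48944538e-03, -6.37568479e-02],
       [ 6.37549882e-02,  8.19432526e-04, -9.97965245e-01]]), 't': array([-0.00447282,  0.48893221,  1.46302936])}
```

View pics/side0.png

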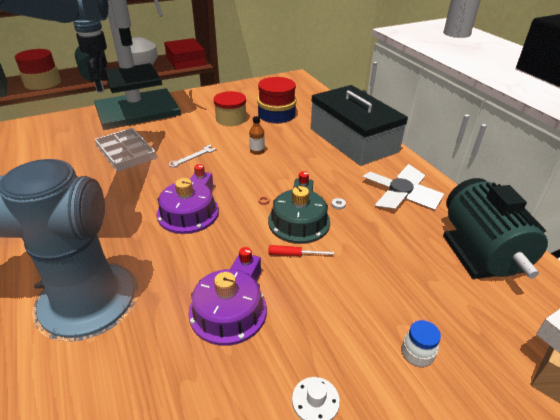

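View pics/top0.png

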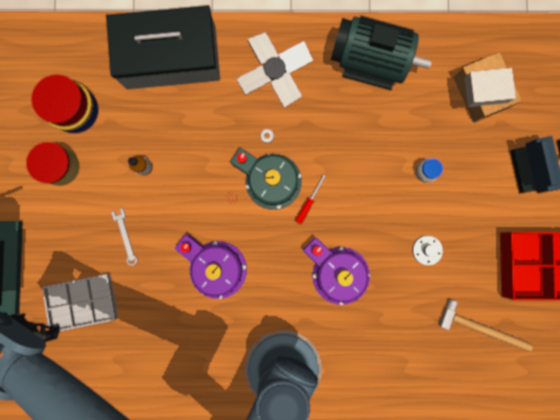

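The side view shows the green gear head at about (300,212), with purple ones at (188,205) and (228,300). In the top view the green one's brass cap is at (272,177) and its red vent at (242,157). The purple look-alikes in the top view have brass caps at (213,271) and (344,278), and red caps at (186,246) and (317,251). I'm choosing the green one and checking it in a close crop.

Run:
```python
import cv2,numpy as np
a=cv2.imread("pics/top0.png")[120:230,215:345]; b=cv2.imread("pics/side0.png")[160:250,255:355]
a=cv2.resize(a,None,fx=6,fy=5.0*1.2,interpolation=cv2.INTER_CUBIC)[:600,:780]
cv2.imwrite("pics/ct.png",a[:600]); cv2.imwrite("pics/cs.png",cv2.resize(b,None,fx=6,fy=6,interpolation=cv2.INTER_CUBIC))
```

```text
(no output)
```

View pics/ct.png

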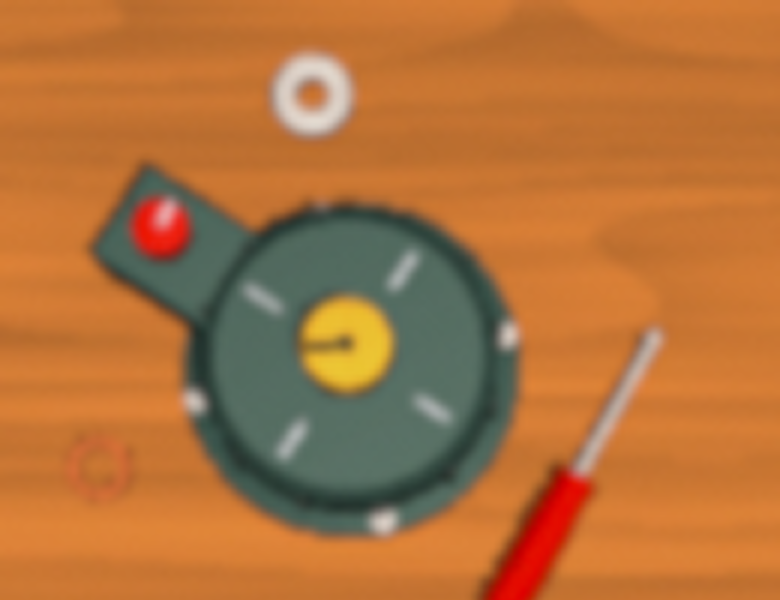

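View pics/cs.png

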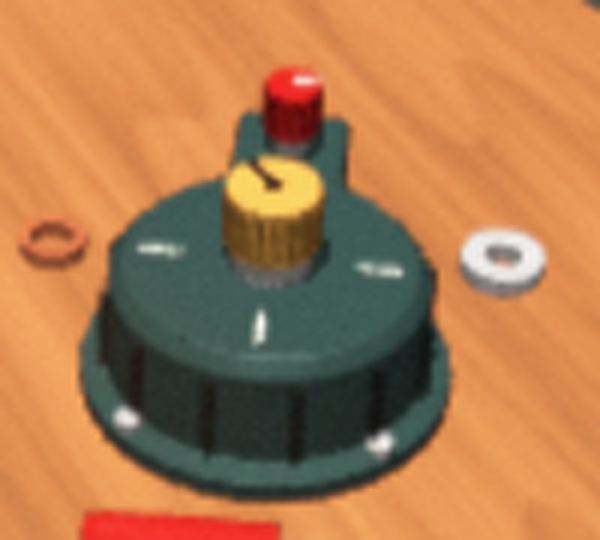

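```bash
cat > h.py <<'E'
import numpy as np,cv2
from workcell import monitor, vision, arm
def plane(n,uv,z):
    c=vision.calibration(n);K,R,t=c["camera_matrix"],c["R"],c["t"]
    d=R.T@np.linalg.inv(K)@np.array([uv[0],uv[1],1.]);o=-R.T@t
    return o+d*(z-o[2])/d[2]
def proj(n,X):
    c=vision.calibration(n);p=c["camera_matrix"]@(c["R"]@np.array(X)+c["t"]);return p[:2]/p[2]
def cr(p,o): return (np.array(p)+.5)/6-.5+o
E
python3 - <<'E'
from h import *
T=(215,120);S=(255,160)
print("brass top",plane("top",cr((347,343),T),.1132),"side",plane("side",cr((274,172),S),.1132), plane("side",cr((274,183),S),.1132))
print("red",plane("top",cr((162,222),T),.094),plane("side",cr((293,84),S),.094))
tk=[plane("top",cr(p,T),.07) for p in((403,270),(432,408),(292,440),(263,298))]
print(np.round(tk,4),"centre",np.mean(tk,0))
a=tk[0]-tk[2];b=tk[3]-tk[1]
print("yaw from x ticks",np.arctan2(a[1],a[0]),"y",np.arctan2(b[1],b[0])-np.pi/2)
l=plane("top",cr((303,346),T),.1132)-plane("top",cr((347,343),T),.1132);print("line ang",np.arctan2(l[1],l[0]))
v=plane("top",cr((169,205),T),.094)-plane("top",cr((162,222),T),.094);print("vent line",np.arctan2(v[1],v[0]))
for n,p,z in(("bearing",(313,95),.012),("spacer",(98,468),.01),("sd tip",(655,335),.01),("sd handle",(575,475),.01)):print(n,plane("top",cr(p,T),z))
from scipy.spatial.transform import Rotation as R
print(R.from_rotvec(monitor.read_state()["tool_rot"]).as_matrix().round(3))
E
```

```text
brass top [0.57685091 0.03157007 0.1132    ] side [0.58001468 0.04328762 0.1132    ] [0.57618051 0.03594393 0.1132    ]
red [0.63885982 0.12300594 0.094     ] [0.63432531 0.12577338 0.094     ]
[[ 0.6192  0.005   0.07  ]
 [ 0.5502 -0.0096  0.07  ]
 [ 0.5341  0.0598  0.07  ]
 [ 0.605   0.0746  0.07  ]] centre [0.57711653 0.03242855 0.07      ]
yaw from x ticks -0.5720282134805943 y -0.5768570601821978
line ang 1.641763192462238
vent line -0.38002975367355984
bearing [0.72007664 0.05244675 0.012     ]
spacer [0.52516247 0.16269176 0.01      ]
sd tip [ 0.59505818 -0.12535238  0.01      ]
sd handle [ 0.52214355 -0.083823    0.01      ]
[[-0.001 -0.96   0.279]
 [-0.002  0.279  0.96 ]
 [-1.     0.    -0.002]]
```

drive_tool --pt "0 0 -0.12 0.024 -0.026 0 0.085" --pt "0 0 -0.24 0.048 -0.052 0 0.085" --pt "0 0 -0.36 0.072 -0.078 0 0.085" --pt "0 0 -0.48 0.096 -0.104 0 0.085" --pt "0 0 -0.6 0.12 -0.13 0 0.085" --pt "0 0 -0.72 0.144 -0.156 0 0.085" --pt "0 0 -0.84 0.168 -0.182 0 0.085" --pt "0 0 -0.96 0.192 -0.208 0 0.085" --pt "0 0 -1.08 0.216 -0.234 0 0.085" --pt "0 0 -1.2 0.24 -0.26 0 0.085"

```text
clock: 0.93
tcp_pos: [0.422, 0.3626, 0.218]
tool_rot: [-0.065, 1.57, 0.064]
wrist_force: [-0.3, 0.4, 0.1]
gripper_width: 0.0847
```

drive_tool --pt "0 0 -0.12 0.022 -0.024 0 0.085" --pt "0 0 -0.24 0.044 -0.048 0 0.085" --pt "0 0 -0.36 0.066 -0.072 0 0.085" --pt "0 0 -0.48 0.088 -0.096 0 0.085" --pt "0 0 -0.6 0.11 -0.12 0 0.085" --pt "0 0 -0.72 0.132 -0.144 0 0.085" --pt "0 0 -0.84 0.154 -0.168 0 0.085" --pt "0 0 -0.96 0.176 -0.192 0 0.085" --pt "0 0 -1.08 0.198 -0.216 0 0.085" --pt "0 0 -1.2 0.216 -0.239 0 0.085"

```text
clock: 1.77
tcp_pos: [0.6383, 0.1236, 0.2178]
tool_rot: [0.87, 1.391, -0.87]
wrist_force: [-0.7, 0.4, 0.9]
gripper_width: 0.085
```

drive_tool --pt "0 0 -0.12 0 0 -0.03 0.06" --pt "0 0 -0.24 0 0 -0.06 0.06" --pt "0 0 -0.24 0 0 -0.08 0.06" --pt "0 0 -0.24 0 0 -0.08 0.06" --pt "0 0 -0.24 0 0 -0.08 0.06" --pt "0 0 -0.24 0 0 -0.08 0.06"

```text
clock: 2.27
tcp_pos: [0.6382, 0.1253, 0.14]
tool_rot: [1.047, 1.303, -1.045]
wrist_force: [0.9, 0.2, 0.5]
gripper_width: 0.06
```

Run:
```python
from h import *
s=monitor.read_state();print(s)
for n in("side","top"):cv2.imwrite(f"pics/{n}1.png",vision.snapshot(n)[:,:,::-1])
for n,x,y in(("side",240,120),("top",190,110)):
    cv2.imwrite(f"pics/{n}1c.png",cv2.resize(cv2.imread(f"pics/{n}1.png")[y:y+120,x:x+150],None,fx=5,fy=5,interpolation=cv2.INTER_CUBIC))
print(proj("top",s["tcp_pos"]),proj("side",s["tcp_pos"]),proj("side",[.6367,.1247,.094]))
```

```text
{'clock': 2.2667, 'qpos': array([ 1.99077185e-02,  3.20647384e-01,  1.61511396e+00, -3.17341970e-05,
        1.20365619e+00,  1.37141956e+00]), 'qd': array([ 0.00337929, -0.01876463, -0.01833562,  0.00106374, -0.00246525,
        0.00128104]), 'effort': array([-1.01850440e-01, -4.23494303e+01, -2.93489403e+01, -3.33290904e-03,
        3.17590521e-02, -1.51874454e-03]), 'tcp_pos': array([0.63823454, 0.12532188, 0.1399501 ]), 'tool_rot': array([ 1.0470251 ,  1.30323488, -1.04473217]), 'wrist_force': array([0.92291603, 0.17365549, 0.48316615]), 'ft_torque': array([-0.02028536,  0.01328219,  0.02398443]), 'gripper_width': 0.05997086354638977}
[239.3178695  153.99887713] [305.45305343 159.93501141] [304.31427903 173.58141818]
```

View pics/side1c.png

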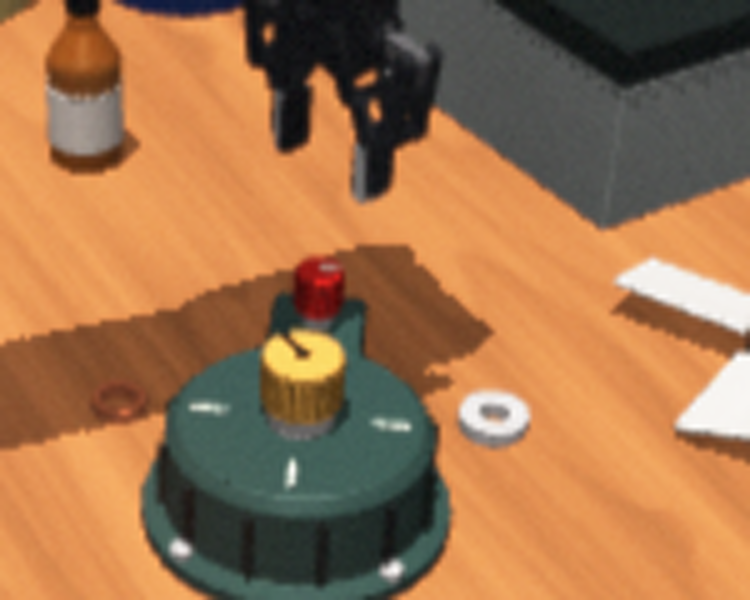

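View pics/top1c.png

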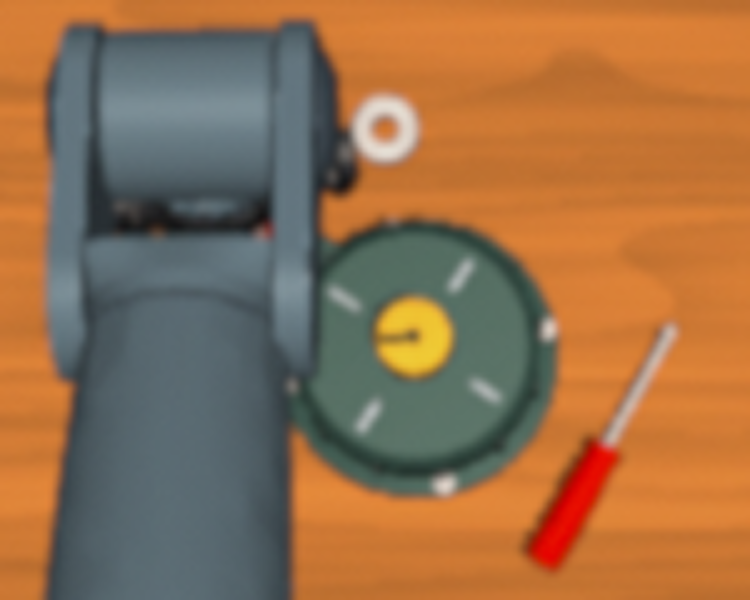

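The side crop shows the jaws hanging over the red vent cap. The tips are at about (290,145) and (365,195), and the cap top is at (320,268). The geometry is consistent, so I'm lowering and gripping.

drive_tool --pt "0 0 0 -0.001 0 -0.025 0.06" --pt "0 0 0 -0.001 0 -0.045 0.06" --pt "0 0 0 -0.001 0 -0.053 0.06" --pt "0 0 0 -0.001 0 -0.053 0.06" --pt "0 0 0 -0.001 0 -0.053 0.02" --pt "0 0 0 -0.001 0 -0.053 0.02" --pt "0 0 0 -0.001 0 -0.053 0.02" --pt "0 0 0 -0.001 0 -0.053 0.02" --pt "0 0 0 -0.001 0 -0.053 0.02" --pt "0 0 0 -0.001 0 -0.053 0.02"

```text
clock: 3.2
tcp_pos: [0.6367, 0.1252, 0.0859]
tool_rot: [1.047, 1.304, -1.046]
wrist_force: [-0.0, 0.3, 0.6]
gripper_width: 0.0197
```

drive_tool --pt "0 0 0 0 0 0 0.02" --pt "0 0 0 0 0 0 0.02" --pt "0 0 0 0 0 0 0.02"

```text
clock: 3.45
tcp_pos: [0.6363, 0.1252, 0.0854]
tool_rot: [1.046, 1.305, -1.047]
wrist_force: [-0.3, -0.5, 0.3]
gripper_width: 0.0199
```

Run:
```python
from h import *
s=monitor.read_state();print(s)
for n in("side",):cv2.imwrite(f"pics/{n}2.png",vision.snapshot(n)[:,:,::-1])
for n,x,y in(("side",240,120),):
    cv2.imwrite(f"pics/{n}2c.png",cv2.resize(cv2.imread(f"pics/{n}2.png")[y:y+120,x:x+150],None,fx=5,fy=5,interpolation=cv2.INTER_CUBIC))
```

```text
{'clock': 3.45, 'qpos': array([1.97619521e-02, 3.84273559e-01, 1.64314751e+00, 3.47177788e-06,
       1.11426602e+00, 1.37171435e+00]), 'qd': array([0.00114671, 0.00029271, 0.00034812, 0.00038278, 0.00115592,
       0.00085476]), 'effort': array([ 7.55380715e-04, -4.51649451e+01, -2.92167467e+01,  9.51012930e-05,
        2.10827893e-04,  3.46273517e-07]), 'tcp_pos': array([0.63633713, 0.12519972, 0.08537091]), 'tool_rot': array([ 1.04644606,  1.30487118, -1.0465433 ]), 'wrist_force': array([-0.3086316 , -0.51257785,  0.32278802]), 'ft_torque': array([-0.00366217, -0.01452721,  0.00482612]), 'gripper_width': 0.01992664158934011}
```

View pics/side2c.png

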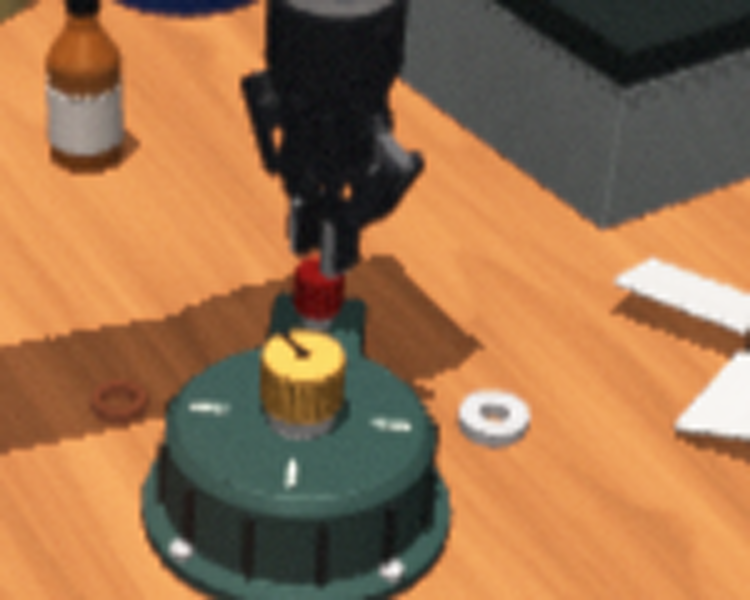

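Run:
```python
from h import *
O=np.array((240,120))
f=lambda X:((proj("side",X)-O+.5)*5-.5).round(0)
for z in(.068,.085,.094,.1,.11):print(z,"tcpaxis",f([.6363,.1252,z]))
c=[.577,.0322];
for z in(.112,.07):print("brass",z,f(c+[z]))
for z in(.066,.094):print("vent",z,f([.6367,.1247,z]))
# earlier pic: tips
for z in(.123,.14):print("prev",f([.6382,.1253,z]))
im=cv2.imread("pics/side2.png")[140:190,285:330]
cv2.imwrite("pics/s2z.png",cv2.resize(im,None,fx=12,fy=12,interpolation=cv2.INTER_CUBIC))
```

```text
0.068 tcpaxis [320. 306.]
0.085 tcpaxis [322. 282.]
0.094 tcpaxis [323. 270.]
0.1 tcpaxis [323. 261.]
0.11 tcpaxis [324. 247.]
brass 0.112 [308. 358.]
brass 0.07 [304. 419.]
vent 0.066 [321. 309.]
vent 0.094 [324. 270.]
prev [328. 227.]
prev [329. 202.]
```

View pics/s2z.png

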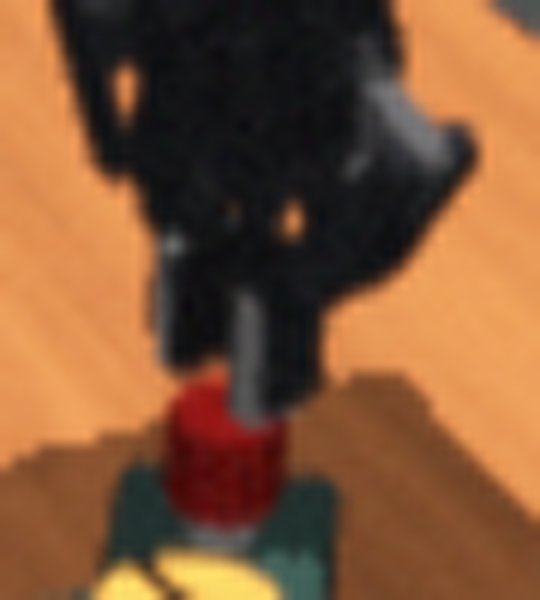

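Run:
```python
from h import *
print(dir(arm),dir(monitor),dir(vision))
print(arm.finger_overhang)
O=np.array((285,140))
f=lambda X:((proj("side",X)-O+.5)*12-.5).round(0)
s=monitor.read_state()
from scipy.spatial.transform import Rotation as R
M=R.from_rotvec(s["tool_rot"]).as_matrix();print(M.round(3))
for dx in(-.03,-.02,-.012,0,.017):
  for w in(-.01,.01):
    print(dx,w,f(s["tcp_pos"]+M@[dx,0,w]))
```

```text
['MotionError', '__class__', '__delattr__', '__dict__', '__dir__', '__doc__', '__eq__', '__format__', '__ge__', '__getattribute__', '__getstate__', '__gt__', '__hash__', '__init__', '__init_subclass__', '__le__', '__lt__', '__module__', '__ne__', '__new__', '__reduce__', '__reduce_ex__', '__repr__', '__setattr__', '__sizeof__', '__str__', '__subclasshook__', '__weakref__', 'finger_overhang', 'finish_job'] ['__class__', '__delattr__', '__dict__', '__dir__', '__doc__', '__eq__', '__format__', '__ge__', '__getattribute__', '__getstate__', '__gt__', '__hash__', '__init__', '__init_subclass__', '__le__', '__lt__', '__module__', '__ne__', '__new__', '__reduce__', '__reduce_ex__', '__repr__', '__setattr__', '__sizeof__', '__str__', '__subclasshook__', '__weakref__', 'read_state'] ['__class__', '__delattr__', '__dict__', '__dir__', '__doc__', '__eq__', '__format__', '__ge__', '__getattribute__', '__getstate__', '__gt__', '__hash__', '__init__', '__init_subclass__', '__le__', '__lt__', '__module__', '__ne__', '__new__', '__reduce__', '__reduce_ex__', '__repr__', '__setattr__', '__sizeof__', '__str__', '__subclasshook__', '__weakref__', 'calibration', 'snapshot']
0.017
[[-0.     0.976  0.217]
 [-0.     0.217 -0.976]
 [-1.    -0.     0.   ]]
-0.03 -0.01 [212. 315.]
-0.03 0.01 [267. 353.]
-0.02 -0.01 [210. 350.]
-0.02 0.01 [264. 387.]
-0.012 -0.01 [209. 378.]
-0.012 0.01 [263. 415.]
0 -0.01 [207. 419.]
0 0.01 [260. 456.]
0.017 -0.01 [204. 476.]
0.017 0.01 [257. 513.]
```

The gripper closed to 20 mm on nothing. In the picture the tips sit about 12 mm above the reported TCP, just over the cap top. I'll check this against the start pictures before moving again.

Run:
```python
from h import *
from scipy.spatial.transform import Rotation as R
p=np.array([0.1811,.62364,.21725]);M=R.from_rotvec([-0.99942348,1.33160502,0.99792793]).as_matrix()
for n,o in(("side",(60,30)),("top",(0,280))):
    im=cv2.imread(f"pics/{n}0.png")[o[1]:o[1]+90,o[0]:o[0]+100]
    cv2.imwrite(f"pics/{n}0g.png",cv2.resize(im,None,fx=6,fy=6,interpolation=cv2.INTER_CUBIC))
    for dx in(-.04,-.02,0,.017):
        print(n,dx,[((proj(n,p+M@[dx,0,w])-o+.5)*6-.5).round(0) for w in(-.0427,.0427)])
```

```text
side -0.04 [array([242., 347.]), array([268., 282.])]
side -0.02 [array([252., 385.]), array([277., 318.])]
side 0 [array([262., 421.]), array([286., 353.])]
side 0.017 [array([270., 452.]), array([293., 383.])]
top -0.04 [array([322., 292.]), array([131., 234.])]
top -0.02 [array([345., 284.]), array([156., 227.])]
top 0 [array([366., 275.]), array([181., 220.])]
top 0.017 [array([384., 268.]), array([201., 214.])]
```

View pics/side0g.png

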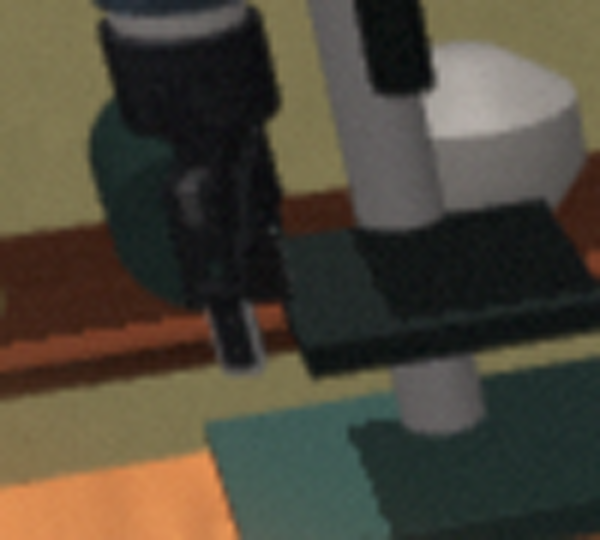

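View pics/top0g.png

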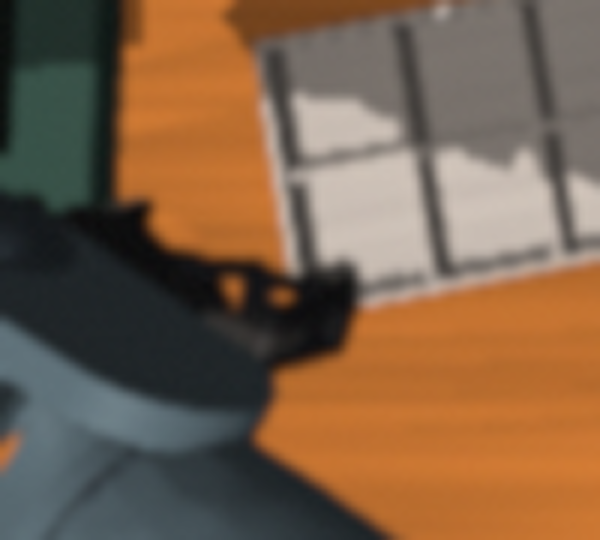

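Both start views agree: the tips are about 29 mm higher along the tool than reported, with the sideways position fine. I'll open, lower a further 24 mm and look before closing.

drive_tool --pt "0 0 0 0 0 0 0.06" --pt "0 0 0 0 0 0 0.06" --pt "0 0 0 0 0 0 0.06" --pt "0 0 0 0 0 0 0.06" --pt "0 0 0 0 0 -0.008 0.06" --pt "0 0 0 0 0 -0.016 0.06" --pt "0 0 0 0 0 -0.024 0.06" --pt "0 0 0 0 0 -0.024 0.06" --pt "0 0 0 0 0 -0.024 0.06"

```text
clock: 4.25
tcp_pos: [0.6355, 0.1252, 0.06]
tool_rot: [1.046, 1.307, -1.048]
wrist_force: [-0.4, -0.1, 0.2]
gripper_width: 0.06
```

Run:
```python
from h import *
cv2.imwrite("pics/side3.png",vision.snapshot("side")[:,:,::-1])
im=cv2.imread("pics/side3.png")[140:190,280:335]
cv2.imwrite("pics/s3z.png",cv2.resize(im,None,fx=12,fy=12,interpolation=cv2.INTER_CUBIC))
```

```text
(no output)
```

View pics/s3z.png

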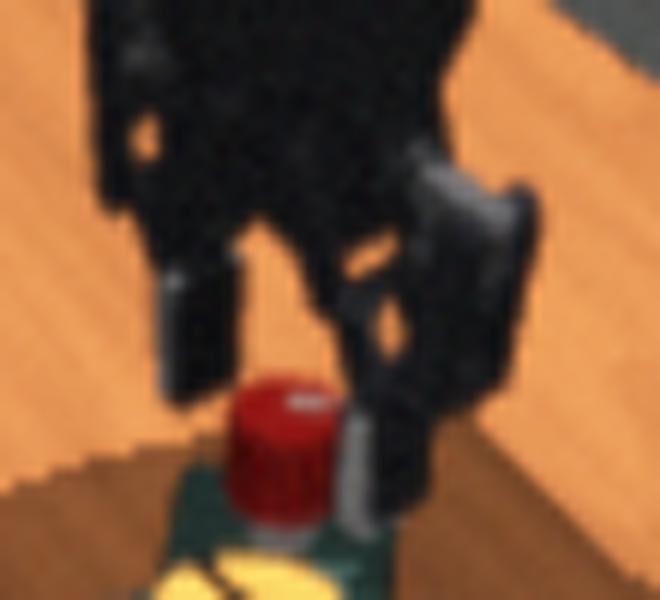

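The jaws now straddle the vent cap: left tip at (185,405), right tip at (365,530), and the cap between them at (285,450) with its white line at (310,403). Closing.

drive_tool --pt "0 0 0 0.001 -0.0005 0 0.015" --pt "0 0 0 0.001 -0.0005 0 0.015" --pt "0 0 0 0.001 -0.0005 0 0.015" --pt "0 0 0 0.001 -0.0005 0 0.015" --pt "0 0 0 0.001 -0.0005 0 0.015" --pt "0 0 0 0.001 -0.0005 0 0.015" --pt "0 0 0 0.001 -0.0005 0 0.015"

```text
clock: 4.88
tcp_pos: [0.6377, 0.1253, 0.0623]
tool_rot: [1.048, 1.305, -1.045]
wrist_force: [-2.7, 2.5, 6.0]
gripper_width: 0.0257
```

drive_tool --pt "0 0 0.1 0 0 0 0.015" --pt "0 0 0.2 0 0 0 0.015" --pt "0 0 0.3 0 0 0 0.015" --pt "0 0 0.4 0 0 0 0.015" --pt "0 0 0.5 0 0 0 0.015" --pt "0 0 0.6 0 0 0 0.015" --pt "0 0 0.7 0 0 0 0.015" --pt "0 0 0.8 0 0 0 0.015" --pt "0 0 0.8 0 0 0 0.015"

```text
clock: 5.63
tcp_pos: [0.6366, 0.1269, 0.0623]
tool_rot: [0.432, 1.53, -0.428]
wrist_force: [-5.4, 9.0, 9.1]
gripper_width: 0.0255
```

Run:
```python
from h import *
s=monitor.read_state();print(s["wrist_force"],s["ft_torque"],s["qpos"])
cv2.imwrite("pics/side4.png",vision.snapshot("side")[:,:,::-1])
im=cv2.imread("pics/side4.png")[140:190,280:335]
cv2.imwrite("pics/s4z.png",cv2.resize(im,None,fx=12,fy=12,interpolation=cv2.INTER_CUBIC))
```

```text
[-5.36055747  9.02433381  9.07990476] [1.38031438 0.9777282  0.01873871] [0.02096487 0.41723835 1.64740133 0.00382053 1.07869805 0.56752319]
```

View pics/s4z.png

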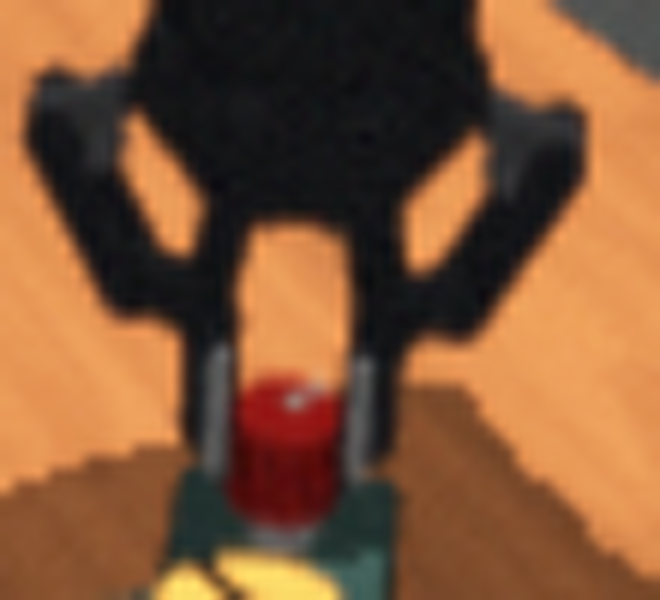

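drive_tool --pt "0 0 0.1 -0.0005 0.001 0 0.015" --pt "0 0 0.2 -0.0005 0.001 0 0.015" --pt "0 0 0.3 -0.0005 0.001 0 0.015" --pt "0 0 0.4 -0.0005 0.001 0 0.015" --pt "0 0 0.5 -0.0005 0.001 0 0.015" --pt "0 0 0.6 -0.0005 0.001 0 0.015" --pt "0 0 0.7 -0.0005 0.001 0 0.015" --pt "0 0 0.8 -0.0005 0.001 0 0.015" --pt "0 0 0.8 -0.0005 0.001 0 0.015" --pt "0 0 0.8 -0.0005 0.001 0 0.015"

```text
clock: 6.52
tcp_pos: [0.6346, 0.1272, 0.0622]
tool_rot: [-0.193, 1.568, 0.198]
wrist_force: [-11.6, 5.3, 12.8]
gripper_width: 0.0259
```

Run:
```python
from h import *
s=monitor.read_state();print(s["wrist_force"],s["ft_torque"],s["qpos"])
cv2.imwrite("pics/side5.png",vision.snapshot("side")[:,:,::-1])
im=cv2.imread("pics/side5.png")[140:190,280:335]
cv2.imwrite("pics/s5z.png",cv2.resize(im,None,fx=12,fy=12,interpolation=cv2.INTER_CUBIC))
```

```text
[-11.64441601   5.25023445  12.82225452] [0.86770413 1.91327925 0.04607815] [ 0.02217358  0.41588631  1.64932299  0.00229289  1.08229138 -0.22780588]
```

View pics/s5z.png

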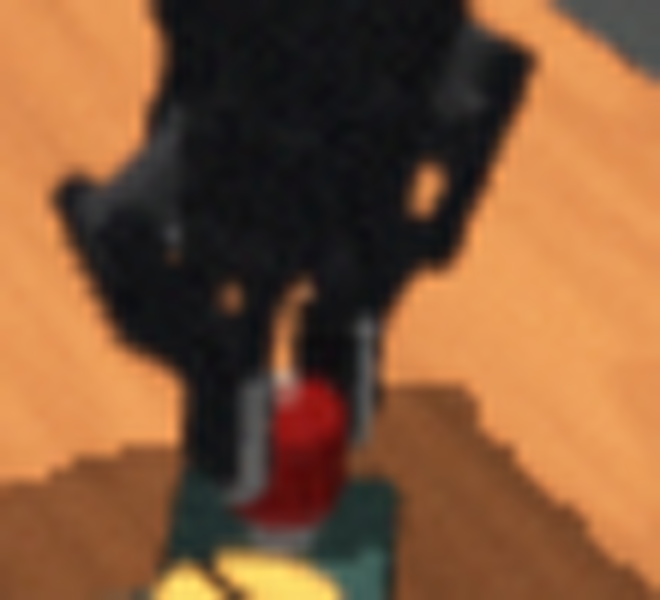

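The white line has swung from the right, round the far side, to the upper left at (290,385), so the cap turned with the jaws. I'm releasing, rising and checking it in the clear.

drive_tool --pt "0 0 0 0 0 0 0.06" --pt "0 0 0 0 0 0 0.06" --pt "0 0 0 0 0 0 0.06" --pt "0 0 0 0 0 0 0.06" --pt "0 0 0 0 0 0.03 0.06" --pt "0 0 0 0 0 0.06 0.08" --pt "0 0 0 0 0 0.09 0.08" --pt "0 0 0 0 0 0.1 0.08" --pt "0 0 0 0 0 0.1 0.08"

```text
clock: 7.32
tcp_pos: [0.6394, 0.1255, 0.1654]
tool_rot: [-0.195, 1.555, 0.194]
wrist_force: [-0.7, -0.2, -0.2]
gripper_width: 0.0798
```

drive_tool --pt "0 0 0.11 -0.01 -0.015 0 0.08" --pt "0 0 0.22 -0.02 -0.03 0 0.08" --pt "0 0 0.33 -0.03 -0.045 0 0.08" --pt "0 0 0.44 -0.04 -0.06 0 0.08" --pt "0 0 0.55 -0.05 -0.075 0 0.08" --pt "0 0 0.66 -0.06 -0.093 0 0.08" --pt "0 0 0.77 -0.06 -0.093 0 0.08" --pt "0 0 0.88 -0.06 -0.093 0 0.08" --pt "0 0 1.0 -0.06 -0.093 0 0.08" --pt "0 0 1.05 -0.06 -0.093 0 0.08"

```text
clock: 8.15
tcp_pos: [0.5756, 0.0325, 0.1588]
tool_rot: [-1.007, 1.327, 1.012]
wrist_force: [-0.4, -0.2, 0.2]
gripper_width: 0.08
```

Run:
```python
from h import *
s=monitor.read_state();print(s["tcp_pos"],s["wrist_force"],s["qpos"])
for n,o in(("side",(265,110)),("top",(215,120))):
    cv2.imwrite(f"pics/{n}6.png",vision.snapshot(n)[:,:,::-1])
    im=cv2.imread(f"pics/{n}6.png")[o[1]:o[1]+100,o[0]:o[0]+120]
    cv2.imwrite(f"pics/{n}6z.png",cv2.resize(im,None,fx=6,fy=6,interpolation=cv2.INTER_CUBIC))
print(((proj("side",[.577,.0322,.113])-(265,110)+.5)*6).round())
```

```text
[0.57556039 0.0324708  0.15883687] [-0.36447063 -0.24512104  0.2058266 ] [-1.40172319e-01  1.38318307e-01  1.79449395e+00 -1.35837490e-04
  1.21248724e+00 -1.44232390e+00]
[220. 488.]
```

View pics/side6z.png

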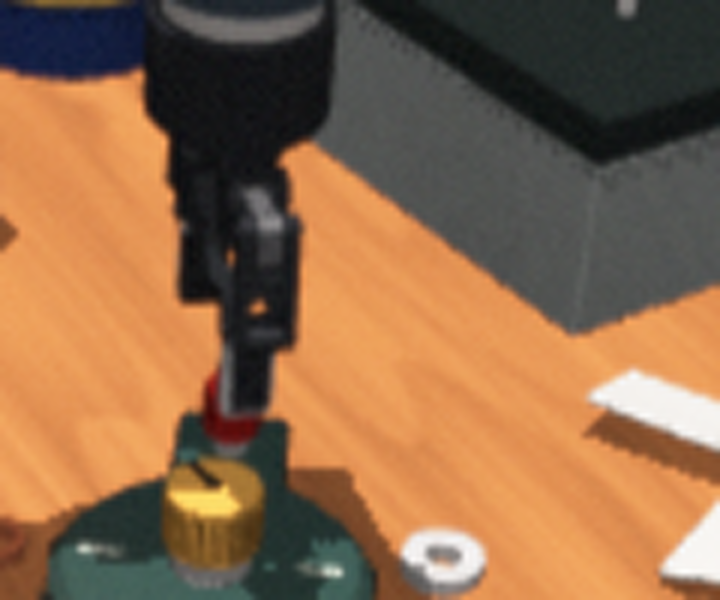

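View pics/top6z.png

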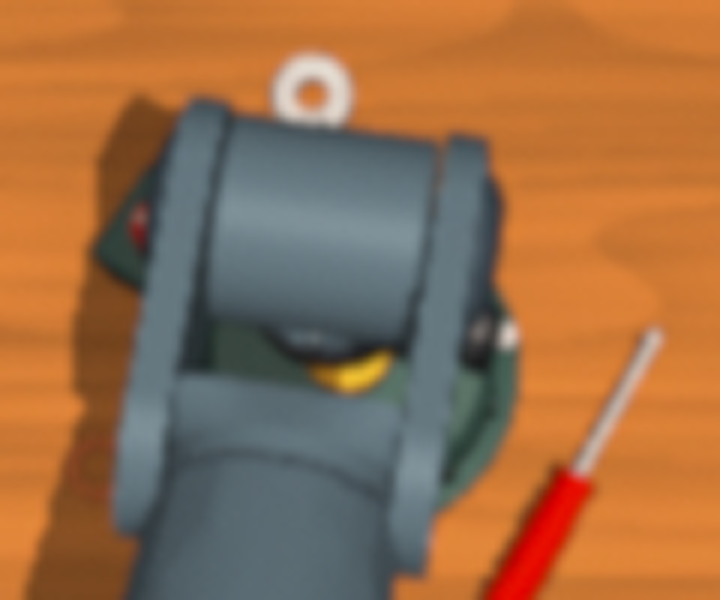

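The vent cap's line is hidden behind a finger. I'll step the tool aside briefly to check the vent.

drive_tool --pt "0 0 0 -0.03 0.015 0.01 0.08" --pt "0 0 0 -0.06 0.03 0.02 0.08" --pt "0 0 0 -0.09 0.045 0.02 0.08" --pt "0 0 0 -0.09 0.045 0.02 0.08" --pt "0 0 0 -0.09 0.045 0.02 0.08"

```text
clock: 8.67
tcp_pos: [0.4853, 0.0783, 0.1801]
tool_rot: [-1.005, 1.327, 1.007]
wrist_force: [0.3, 1.0, 0.6]
gripper_width: 0.08
```

Run:
```python
from h import *
s=monitor.read_state();print(s["tcp_pos"])
for n,o in(("side",(255,150)),("top",(215,120))):
    cv2.imwrite(f"pics/{n}7.png",vision.snapshot(n)[:,:,::-1])
    im=cv2.imread(f"pics/{n}7.png")[o[1]:o[1]+55,o[0]:o[0]+75]
    cv2.imwrite(f"pics/{n}7z.png",cv2.resize(im,None,fx=10,fy=10,interpolation=cv2.INTER_CUBIC))
```

```text
[0.4852829  0.0782984  0.18011811]
```

View pics/side7z.png

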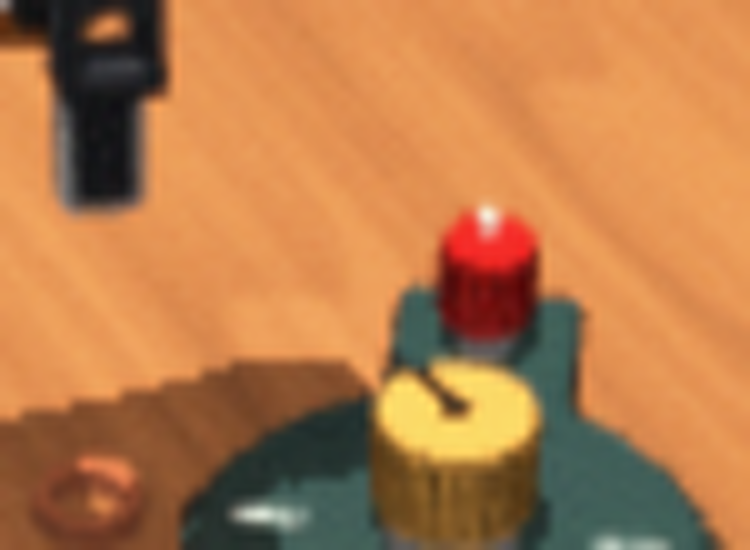

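View pics/top7z.png

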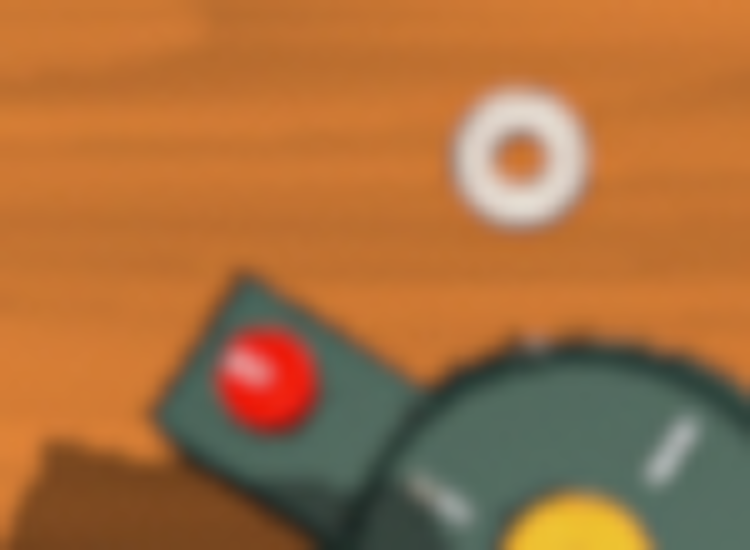

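The vent line in the top crop now points out along the chamber, with its tip at (235,358) and the cap centre at (268,378). That is about 1.05 rad in world, so the vent is about 1.6 rad loose. Next is the brass cap.

drive_tool --pt "0 0 0 0.03 -0.015 0 0.08" --pt "0 0 0 0.06 -0.03 0 0.08" --pt "0 0 0 0.0905 -0.0455 -0.01 0.08" --pt "0 0 0 0.0905 -0.0455 -0.03 0.08" --pt "0 0 0 0.0905 -0.0455 -0.05 0.08" --pt "0 0 0 0.0905 -0.0455 -0.07 0.08" --pt "0 0 0 0.0905 -0.0455 -0.09 0.08" --pt "0 0 0 0.0905 -0.0455 -0.108 0.08" --pt "0 0 0 0.0905 -0.0455 -0.108 0.08" --pt "0 0 0 0.0905 -0.0455 -0.108 0.08"

```text
clock: 9.6
tcp_pos: [0.5772, 0.0317, 0.072]
tool_rot: [-1.004, 1.328, 1.007]
wrist_force: [0.1, -0.2, 0.8]
gripper_width: 0.0798
```

Run:
```python
from h import *
s=monitor.read_state();print(s["tcp_pos"],s["wrist_force"],s["qpos"])
for n,o in(("side",(265,140)),):
    cv2.imwrite(f"pics/{n}8.png",vision.snapshot(n)[:,:,::-1])
    im=cv2.imread(f"pics/{n}8.png")[o[1]:o[1]+75,o[0]:o[0]+80]
    cv2.imwrite(f"pics/{n}8z.png",cv2.resize(im,None,fx=8,fy=8,interpolation=cv2.INTER_CUBIC))
```

```text
[0.57719059 0.03166645 0.07204957] [ 0.08218737 -0.20651777  0.80699962] [-1.41196205e-01  2.58051445e-01  1.83312786e+00 -9.51365559e-05
  1.05315858e+00 -1.43799860e+00]
```

View pics/side8z.png

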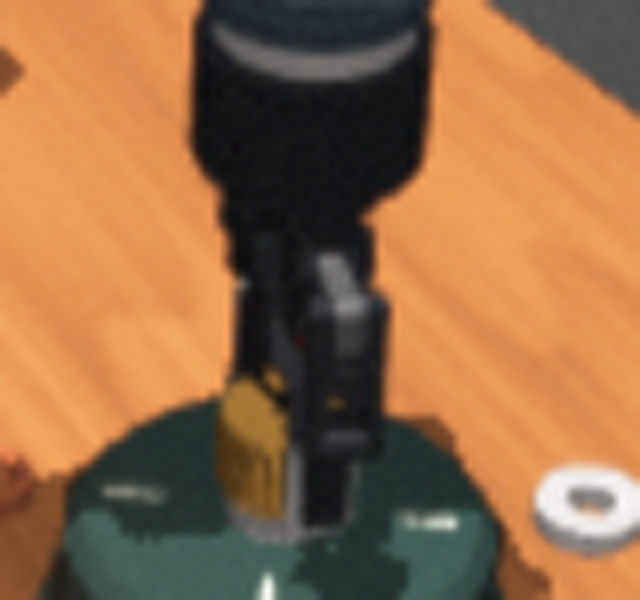

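The jaws straddle the brass cap: near finger tip at (315,530), cap behind it at (255,450). Closing.

drive_tool --pt "0 0 0 -0.001 0.001 0 0.03" --pt "0 0 0 -0.001 0.001 0 0.03" --pt "0 0 0 -0.001 0.001 0 0.03" --pt "0 0 0 -0.001 0.001 0 0.03" --pt "0 0 0 -0.001 0.001 0 0.03" --pt "0 0 0 -0.001 0.001 0 0.03" --pt "0 0 0 -0.001 0.001 0 0.03"

```text
clock: 10.23
tcp_pos: [0.5771, 0.0322, 0.0753]
tool_rot: [-1.008, 1.326, 1.004]
wrist_force: [-3.4, -4.2, 6.4]
gripper_width: 0.0422
```

Run:
```python
from h import *
s=monitor.read_state();print(s["tcp_pos"],s["wrist_force"],s["ft_torque"],s["qpos"],s["gripper_width"])
for n,o in(("side",(265,140)),):
    cv2.imwrite(f"pics/{n}9.png",vision.snapshot(n)[:,:,::-1])
    im=cv2.imread(f"pics/{n}9.png")[o[1]:o[1]+75,o[0]:o[0]+80]
    cv2.imwrite(f"pics/{n}9z.png",cv2.resize(im,None,fx=8,fy=8,interpolation=cv2.INTER_CUBIC))
```

```text
[0.57708571 0.03218975 0.07529933] [-3.44917795 -4.17119264  6.36659168] [-0.56465468  0.53865375  0.04389493] [-0.1394444   0.25072667  1.83508735 -0.00220411  1.054119   -1.43677194] 0.042164255747090054
```

View pics/side9z.png

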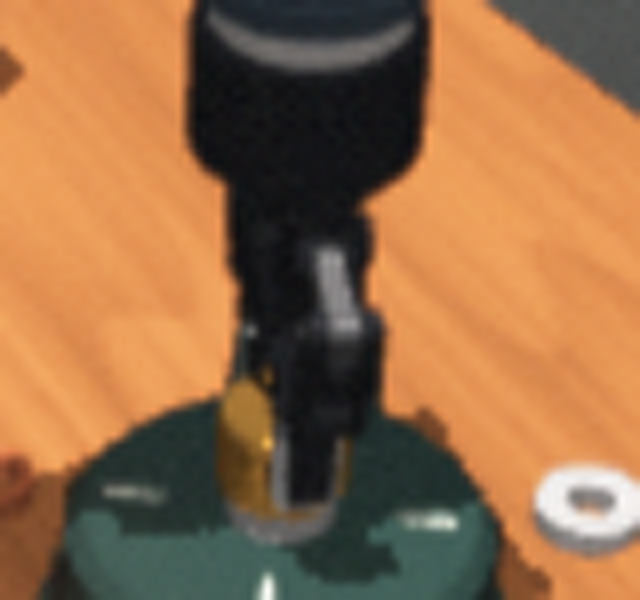

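Gripped at 42 mm. Screwing down (clockwise).

drive_tool --pt "0 0 -0.1 0 0 0 0.03" --pt "0 0 -0.2 0 0 0 0.03" --pt "0 0 -0.3 0 0 0 0.03" --pt "0 0 -0.4 0 0 0 0.03" --pt "0 0 -0.5 0 0 0 0.03" --pt "0 0 -0.6 0 0 0 0.03" --pt "0 0 -0.7 0 0 0 0.03" --pt "0 0 -0.8 0 0 0 0.03" --pt "0 0 -0.9 0 0 -0.0005 0.03" --pt "0 0 -1.0 0 0 -0.0005 0.03"

```text
clock: 11.12
tcp_pos: [0.576, 0.031, 0.0747]
tool_rot: [-0.234, 1.561, 0.228]
wrist_force: [-8.4, -7.9, 8.4]
gripper_width: 0.0422
```

Run:
```python
from h import *
s=monitor.read_state();print(s["tcp_pos"],s["wrist_force"],s["ft_torque"],s["qpos"],s["effort"],s["gripper_width"])
```

```text
[0.5759823  0.03104713 0.07474707] [-8.40367931 -7.86718609  8.40467383] [-1.37325248  1.40644342  0.13915862] [-0.14038069  0.25111084  1.83581656 -0.00544883  1.05607253 -0.43208164] [  4.46177647 -34.48779345 -27.8420198    2.0906619   -1.77802764
  -0.87031402] 0.04224244407962754
```

drive_tool --pt "0 0 -0.1 0 0 0 0.03" --pt "0 0 -0.2 0 0 0 0.03" --pt "0 0 -0.3 0 0 0 0.03" --pt "0 0 -0.4 0 0 0 0.03" --pt "0 0 -0.5 0 0 0 0.03" --pt "0 0 -0.6 0 0 0 0.03" --pt "0 0 -0.7 0 0 0 0.03" --pt "0 0 -0.8 0 0 0 0.03" --pt "0 0 -0.9 0 0 -0.0005 0.03" --pt "0 0 -1.0 0 0 -0.0005 0.03"

```text
clock: 11.95
tcp_pos: [0.5744, 0.0313, 0.0742]
tool_rot: [0.548, 1.504, -0.557]
wrist_force: [-14.6, -6.6, 14.2]
gripper_width: 0.0423
```

Run:
```python
from h import *
s=monitor.read_state();print(s["tcp_pos"],s["wrist_force"],s["ft_torque"],s["qpos"],s["effort"],s["gripper_width"])
for n,o in(("side",(265,140)),):
    cv2.imwrite(f"pics/{n}10.png",vision.snapshot(n)[:,:,::-1])
    im=cv2.imread(f"pics/{n}10.png")[o[1]:o[1]+75,o[0]:o[0]+80]
    cv2.imwrite(f"pics/{n}10z.png",cv2.resize(im,None,fx=8,fy=8,interpolation=cv2.INTER_CUBIC))
```

```text
[0.57442452 0.03132929 0.07415116] [-14.60604807  -6.58861992  14.1910241 ] [-1.23477732  2.30966215  0.13478802] [-0.14023851  0.25115976  1.83705598 -0.00552043  1.05908909  0.56792759] [  3.64600942 -32.73283839 -29.0816313    2.03728504  -3.23262021
  -0.88004244] 0.042347560640618974
```

View pics/side10z.png

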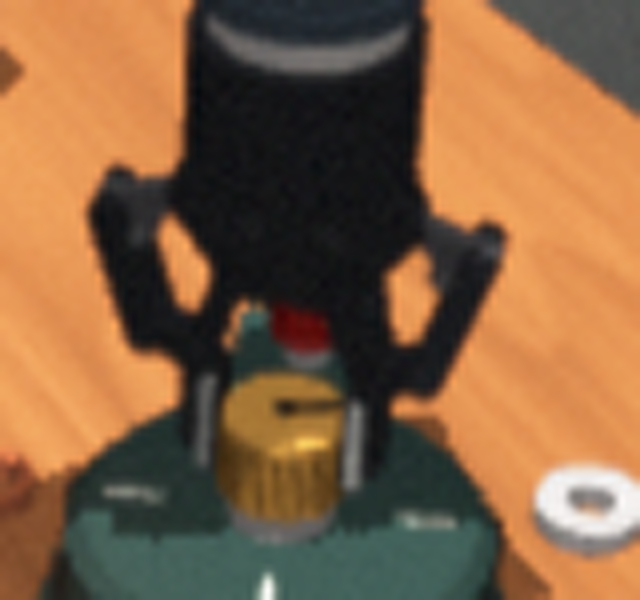

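The black line now sits at about (345,403) from centre (285,408), just short of the +x tick at (430,520). Torque is 0.13 N m, which is friction only. Continuing to the stop and watching the torque.

drive_tool --pt "0 0 -0.05 -0.0005 0 0.0005 0.03" --pt "0 0 -0.1 -0.001 0 0.0005 0.03" --pt "0 0 -0.15 -0.001 0 0.0005 0.03" --pt "0 0 -0.2 -0.001 0 0.0005 0.03" --pt "0 0 -0.2 -0.001 0 0.0005 0.03"

```text
clock: 12.42
tcp_pos: [0.5741, 0.0315, 0.0742]
tool_rot: [0.701, 1.456, -0.709]
wrist_force: [-10.1, -5.8, 9.3]
gripper_width: 0.0424
```

Run:
```python
from h import *
s=monitor.read_state();print(s["tcp_pos"],s["wrist_force"],s["ft_torque"],s["qpos"],s["effort"][5],s["gripper_width"])
```

```text
[0.57410951 0.03154739 0.07418678] [-10.05550766  -5.76813569   9.26734255] [-1.14803872  1.54938468 -0.09525445] [-0.14031299  0.24910678  1.83948592 -0.0046087   1.05641849  0.76472429] 0.21636339370161295 0.04240057331430931
```

drive_tool --pt "0 0 -0.05 0 0 0 0.03" --pt "0 0 -0.1 0 0 0 0.03" --pt "0 0 -0.15 0 0 0 0.03" --pt "0 0 -0.15 0 0 0 0.03"

```text
clock: 12.75
tcp_pos: [0.5746, 0.0321, 0.0742]
tool_rot: [0.813, 1.412, -0.82]
wrist_force: [-7.0, -3.7, 7.2]
gripper_width: 0.0426
```

Run:
```python
from h import *
s=monitor.read_state();print(s["tcp_pos"],s["wrist_force"],s["ft_torque"],s["qpos"],s["effort"][5],s["gripper_width"])
for n,o in(("side",(265,140)),):
    cv2.imwrite(f"pics/{n}11.png",vision.snapshot(n)[:,:,::-1])
    im=cv2.imread(f"pics/{n}11.png")[o[1]:o[1]+75,o[0]:o[0]+80]
    cv2.imwrite(f"pics/{n}11z.png",cv2.resize(im,None,fx=8,fy=8,interpolation=cv2.INTER_CUBIC))
```

```text
[0.57464276 0.03209926 0.07420512] [-6.97527675 -3.73139081  7.18071651] [-0.63932467  1.10629689  1.0481875 ] [-0.13938957  0.24926691  1.83924676 -0.00418387  1.05476625  0.91148115] 1.3514847680926323 0.042578569208954274
```

View pics/side11z.png

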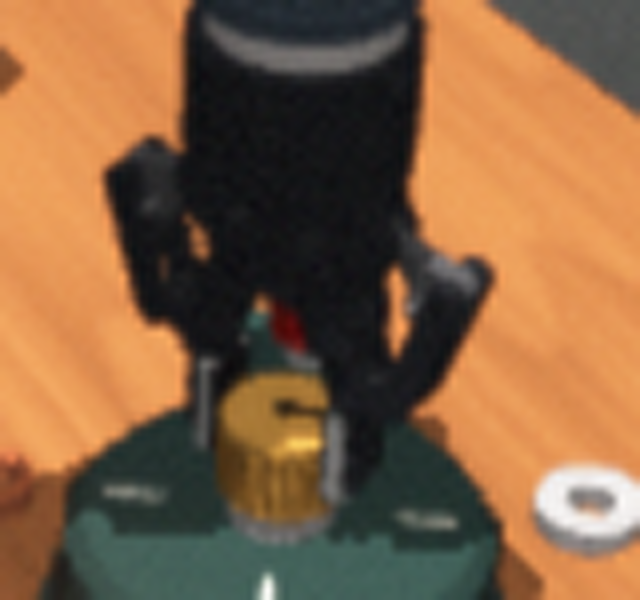

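Torque has risen to 1.05 N m, against about 0.1 before. The black line runs parallel to the +x tick direction, from (285,408) to (330,412), so the cap is at its stop. Holding briefly, then backing off.

drive_tool --pt "0 0 -0.02 0 0 0 0.03" --pt "0 0 -0.02 0 0 0 0.03" --pt "0 0 -0.02 0 0 0 0.03" --pt "0 0 -0.02 0 0 0 0.03"

```text
clock: 13.13
tcp_pos: [0.5746, 0.0321, 0.0742]
tool_rot: [0.826, 1.407, -0.834]
wrist_force: [-7.2, -3.9, 6.3]
gripper_width: 0.0424
```

drive_tool --pt "0 0 0.05 0 0 0 0.03" --pt "0 0 0.1 0 0 0 0.03" --pt "0 0 0.15 0 0 0 0.03" --pt "0 0 0.15 0 0 0 0.03"

```text
clock: 13.47
tcp_pos: [0.5747, 0.032, 0.0742]
tool_rot: [0.715, 1.45, -0.72]
wrist_force: [-7.8, -4.5, 6.7]
gripper_width: 0.0422
```

Run:
```python
from h import *
s=monitor.read_state();print(s["tcp_pos"],s["wrist_force"],s["ft_torque"],s["qpos"],s["effort"][5],s["gripper_width"])
```

```text
[0.5747268  0.03202381 0.0742323 ] [-7.77091839 -4.46665395  6.73610158] [-0.74682232  1.08607816  0.07617588] [-0.13991583  0.24934053  1.83909617 -0.00317582  1.05492071  0.78132353] -0.2215089462697506 0.04222080152065634
```

drive_tool --pt "0 0 0.1 0 0 0 0.03" --pt "0 0 0.2 0 0 0 0.03" --pt "0 0 0.3 0 0 0 0.03" --pt "0 0 0.4 0 0 0 0.03" --pt "0 0 0.5 0 0 0 0.03" --pt "0 0 0.6 0 0 0.0004 0.03" --pt "0 0 0.7 0 0 0.0004 0.03" --pt "0 0 0.8 0 0 0.0004 0.03" --pt "0 0 0.8 0 0 0.0004 0.03"

```text
clock: 14.22
tcp_pos: [0.5753, 0.0317, 0.0747]
tool_rot: [0.091, 1.569, -0.095]
wrist_force: [-4.6, -5.7, 4.6]
gripper_width: 0.0424
```

drive_tool --pt "0 0 0.1 0 0 0 0.03" --pt "0 0 0.2 0 0 0 0.03" --pt "0 0 0.3 0 0 0 0.03" --pt "0 0 0.4 0 0 0 0.03" --pt "0 0 0.5 0 0 0 0.03" --pt "0 0 0.6 0 0 0.0004 0.03" --pt "0 0 0.7 0 0 0.0004 0.03" --pt "0 0 0.78 0 0 0.0004 0.03" --pt "0 0 0.78 0 0 0.0004 0.03" --pt "0 0 0.78 0 0 0.0004 0.03"

```text
clock: 15.05
tcp_pos: [0.5759, 0.0319, 0.0751]
tool_rot: [-0.518, 1.508, 0.513]
wrist_force: [-1.9, -4.1, 3.8]
gripper_width: 0.0419
```

Run:
```python
from h import *
s=monitor.read_state();print(s["tcp_pos"],s["wrist_force"],s["ft_torque"],s["qpos"],s["effort"][5],s["gripper_width"],s["qd"][5])
for n,o in(("side",(265,140)),("top",(215,120))):
    cv2.imwrite(f"pics/{n}12.png",vision.snapshot(n)[:,:,::-1])
    im=cv2.imread(f"pics/{n}12.png")[o[1]:o[1]+75,o[0]:o[0]+80]
    cv2.imwrite(f"pics/{n}12z.png",cv2.resize(im,None,fx=8,fy=8,interpolation=cv2.INTER_CUBIC))
c=(.5765,.0325);z=.1125
print("centre",((proj("side",[*c,z])-(265,140)+.5)*8).round())
for t in(1.0,1.27,1.57,1.87,2.1):
    a=t-.574;print(t,((proj("side",[c[0]+.02*np.cos(a),c[1]+.02*np.sin(a),z])-(265,140)+.5)*8).round())
```

```text
[0.57590159 0.03192483 0.07506842] [-1.88754137 -4.1407379   3.83833803] [-0.67536129  0.37866764  0.09814126] [-0.14001016  0.24871359  1.83805207 -0.00266511  1.05338705 -0.79731579] 0.03990018856711686 0.041869984047934475 0.00461022465052358
centre [292. 412.]
1.0 [328. 385.]
1.27 [314. 380.]
1.57 [297. 377.]
1.87 [279. 377.]
2.1 [266. 379.]
```

View pics/side12z.png

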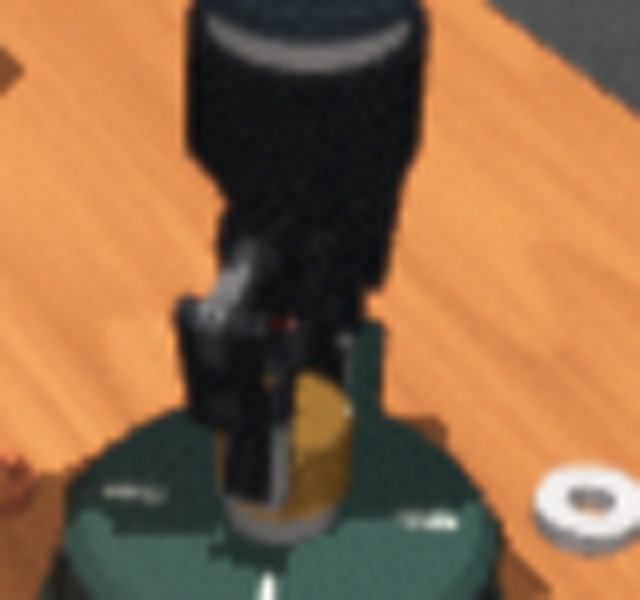

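View pics/top12.png

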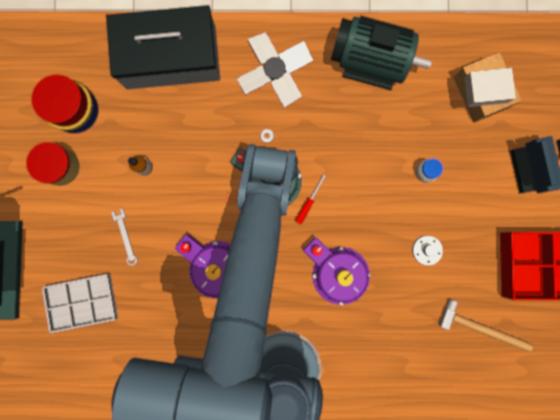

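The top view shows the bystanders unmoved: bearing at (267,135), screwdriver at about (310,200), bottle at (140,165). In the side crop the finger hides the black line. The right half of the cap top shows no line, which fits it pointing along the chamber near (297,377).

As a cross-check, I compared the line-to-jaw angle at grasp (0.345 rad) and at the stop (0.48 rad with wind-up). That puts the cap at 1.58–1.71 rad. It is still gripped at 41.9 mm and at rest, so I'm handing in.

Run:
```python
from h import *
print(arm.finish_job())
```

```text
the job is handed in; nothing more can be done
None
```

I loosened the vent cap, screwed the brass cap down to its stop and backed it off about a quarter turn. I handed the job in at about 15 s, still gripping the brass cap. No verdict was reported.

**What the last checks showed:**
- **Vent cap:** its white line turned about 1.5 rad and points out along the chamber in a clear view, so it is about 1.6 rad loose. I did not touch it after that.
- **Bottoming out:** the twisting load rose from about 0.1 to 1.05 N m with the black line along the +x tick.
- **Final brass cap setting:** estimated at 1.58–1.71 rad off the stop. The grip is holding at 42 mm, and the arm was practically still when I handed in.
- **Bystanders:** none visible in the last top view had moved. The copper spacer was in the arm's shadow there, but looked in place in the side view.

**What failed or disagreed:**
- **First vent grasp:** it closed on nothing, because the fingertips sit about 29 mm higher than the reported tool position implies. I corrected for this from the pictures.
- **Final angle not seen directly:** a finger hid the black line at the end. The setting comes from the joint angles and the earlier pictures, which differ by about 0.13 rad because of wind-up or slip at the stop. Both ends of that range are within tolerance.

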